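# Centre the wobbly flask on the stirrer plate

## Task

One of the two stirrers has its little stoppered glass flask standing off to the side of the round plate. Without grasping it, push or tap that flask gently with the fingertips until its foot is centred in the small circle marked in the middle of its plate, and leave it standing there on its own. It is fragile glass and tips easily when pushed high up: never pinch, lift, tip or strike it, and leave the centred flask on the other stirrer and everything else where it is.

Things in the scene. Friction and masses are not known exactly. Their poses are not given: they have to be found in the camera images.
- flask: the flask to centre: stoppered clear glass, round, 84 mm tall, 0.08-0.15 kg, loose, off-centre on its plate. Foot 40 mm across; belly widest (62 mm, white paper band) 24 mm above the foot; 20 mm neck from 53 mm up; white stopper 23 mm across, from 69 to 84 mm. Slides if pushed slowly at the belly (contact 15-30 mm up), tips if pushed at neck or stopper. Origin: centre of the foot's underside, z up
- work_plate_centre (a point): centre of the top face of the round bare-metal plate under that flask: 120 mm across, 8 mm thick, top 60 mm above the bench; a dark circle 55 mm across is marked about this point. It sits on a fixed white stirrer housing, 150 x 140 mm, 52 mm tall, centred below it; the plate is its highest part
- other_flask: same build as the flask to be centred, already centred on the other stirrer's plate: to be left alone. Origin at the centre of the foot's underside
- other_plate_centre (a point): centre of the top face of the other stirrer's plate (same build and height)
- spare_flask: a third, identical stoppered flask standing on the bench at the robot's right, far side; bystander
- beaker: open glass beaker, 60 mm across, 70 mm tall, standing on the bench on the near side of the gap between the stirrers; origin at the centre of its underside; bystander
- reagent_bottle: amber bottle with black cap, 60 mm across, 120 mm tall, on the bench at the robot's left, far side; origin at the centre of its underside; bystander
- jar: small white screw jar, 48 mm across, 55 mm tall, beyond the gap between the stirrers; origin at the centre of its underside; bystander
- spatula: steel spatula, 170 mm long, lying flat on the bench at the robot's left; bystander
- crucible: small lidded porcelain crucible, 46 mm across, 45 mm tall, on the bench at the robot's right; origin at the centre of its underside; bystander
There are look-alikes about, which are no part of the job. What is shaped like the flask but green or purple is not meant.

How it is judged:
At the end, for the whole second after the job is handed in: The flask stands upright and still on its plate with the centre of its foot within 6 mm of the plate's centre, untouched; the other flask still stands centred (within 6 mm) on its own plate; nothing else has moved by more than 10 mm (horizontal distance between flask and work_plate_centre below 0.006 m and angle between each of flask, other_flask's own z axis and vertical below 0.05 rad and z of flask in the frame of work_plate_centre between -0.003 and 0.003 m and linear speed of flask below 0.01 m/s and horizontal distance between other_flask and other_plate_centre below 0.006 m and distance of each of spare_flask, beaker, reagent_bottle, jar, spatula, crucible from where it was at the start of the episode below 0.01 m).
It fails at once if the flask was tipped by more than about 17 degrees (angle between flask's own z axis and vertical above 0.3 rad).
It fails at once if the flask was lifted off its plate or knocked off it (z of flask in the frame of work_plate_centre above 0.009 m or z of flask in the frame of work_plate_centre below -0.006 m).
It fails at once if the flask was pinched, pressed or struck with more than 15 N (contact force between the fingers and flask above 15 N).
It fails at once if the other flask was pushed, tipped or lifted (distance of other_flask from where it was at the start of the episode above 0.005 m or angle between other_flask's own z axis and vertical above 0.15 rad).
It fails at once if a bystander was disturbed (distance of any of spare_flask, beaker, reagent_bottle, jar, spatula, crucible from where it was at the start of the episode above 0.01 m).
It also fails if it takes over 51 s, if anything falls off the work surface, if the arm or the gripper's body presses on something with over 40 N, if the wrist force passes 120 N, or if a joint passes its speed limit or range.

## Robot

A 6-joint arm with a two-finger parallel gripper is mounted at the origin on the work surface. World frame = base frame: x ahead of the robot, y to its left, z up, the work surface at z = 0. Lengths are in m, angles in rad, forces in N, time in s.
With the tool pointing down it reaches from about 0.3 to 0.85 m from the base axis. Payload 5.4 kg.
Tool frame: the origin (TCP) lies midway between the tips of the shut fingers; the grasp point (between the pads) lies 19 mm behind it; z points along the fingers, y is the line along which they close (so a half turn about z gives the same grasp; the last joint's range is limited). The gripper opens to 85 mm and grips with 20 to 120 N. Pads are 22 mm wide; open, the fingers measure 114 mm over their backs; the gripper's body (76 mm by 85 mm) begins 54 mm behind the grasp point. The pads swing forward as they close: fully open they stand 13 mm farther back than shut.
Start: joints at [-1.418, 0.158, 1.597, -0, 1.386, -0.21], TCP at [0.204, -0.538, 0.231] pointing down, gripper open.
Joint ranges: [-2.91, 2.91], [-0.94, 2.29], [0.18, 2.7], [-1.29, 4.43], [0.17, 2.64], [-3, 3]. Speed limits (rad/s): [2.57, 2.57, 3.14, 3.14, 3.14, 3.14].

## Interface

Orientations are given as a unit quaternion [w, x, y, z].
In Python, from station import sense, camera, camera_info, arm gives the robot as it stands.
- The arm moves only by the tool send_rows, never from a script. Its argument "motion" is a list of rows, each a list of 3 entries, a list of its own where there are three numbers: the shift along the tool's x, y, z in mm, then the turn, a rotation vector about the tool's x, y, z in rad, then the finger opening in mm, from 0 to 85.4. In form: [[[x, y, z], [rx, ry, rz], claw], ...]. A call has 1 to 10 rows; each row shifts and turns the commanded pose from where the row before left it, along the tool's axes as they then stand; what a row does not reach is not made up. A row lasts 1/10 s, in which the tool goes at most 50 mm and 8.59 degrees, less where a joint would pass 70% of its speed; a pose out of reach is approached as far as the arm can. A call with a gripper value outside its range is refused whole. The fingers move at their own pace and stop on an object; the grip force is fixed at half the most. Time passes only in rows, so rows that do not move let the fingers close. It gives the time, the measured TCP pose, the force, the opening and the grip force at its end, in the units of the state.
- sense(): the state, without advancing time (a new reading comes with each control period).
- camera(name): name is "scene" or "top" or "wrist"; returns the picture (480x640x3 uint8, blue, green, red); there is no depth.
- camera_info(name): a dict with "fx", "fy", "cx", "cy" (pixels), "k1" (the pictures are not rectified: a ray, as slopes to the right and down, at radius r is drawn at 1 + k1 r^2 times it, then the intrinsics apply), "R" (3x3) and "t" (3): a world point X has camera coordinates R X + t; the wrist camera has in their place "tool_from_camera" (4x4, takes a point from camera to tool coordinates, whose origin is the TCP and whose axes are the flange's). Camera axes: x right, y down, z forward; pixel columns grow to the right and rows downward; lengths in m; the calibration is good to about 2 mm. A picture is of the moment at which its call begins: read the wrist's pose just before it. camera_info takes no time and is no camera call.
- arm.sign_off(): hands the job in; it is judged then, once.
The state is a dict: "time_s": time; "qpos": joint angles; "qd": joint speeds; "joint_efforts": joint torques, N m; "tcp_pos": TCP position; "tool_rot": TCP orientation; "contact_force": force on the tool from outside, world axes, zero at the start; "torque": the same for the moment, N m; "gripper_width": finger opening in m; "grasp_force": force on a finger pad.
Only numpy, scipy, OpenCV 4.12 (cv2) and the standard library are available. Lean on these libraries where they do the work, as an engineer would, in place of code of your own. Each camera call takes 0.05 s, during which the arm holds its last target. There are 200 camera calls.

## Working session

There is one attempt and no reset: what is moved stays moved. The work goes in short steps, Python scripts to look and compute and a tool call to move; the robot and the scene stay as the last step left them, time stands still between calls to the robot, and variables do not carry over. Pictures are saved under pics/ and viewed, at most 10 in all, crops included, and the job is handed in when it is done.

Besides the shell and the picture viewer there is one more tool, called after "Request:" as name(argument=value, ...) on one line, values as JSON. send_rows: Moves the arm, as the interface text tells. Its arguments: {"type":"object","properties":{"motion":{"type":"array"}},"required":["motion"]}

```bash
mkdir -p pics; ls; cat > h.py <<'E'
import numpy as np, cv2
from station import sense, camera, camera_info, arm
def ray(ci,u,v,pose=None):
    p=np.array([(u-ci['cx'])/ci['fx'],(v-ci['cy'])/ci['fy']]); q=p.copy()
    for _ in range(20): q=p/(1+ci['k1']*(q@q))
    d=np.array([q[0],q[1],1.]); R=np.array(ci['R']);t=np.array(ci['t'])
    return -R.T@t, R.T@d
def onz(ci,u,v,z):
    o,d=ray(ci,u,v); return o+d*(z-o[2])/d[2]
def proj(ci,X):
    c=np.array(ci['R'])@np.array(X)+np.array(ci['t']); q=c[:2]/c[2]; q=q*(1+ci['k1']*(q@q))
    return np.array([ci['fx']*q[0]+ci['cx'],ci['fy']*q[1]+ci['cy']])
E
python3 - <<'E'
from h import *
for n in('top','scene'):
    cv2.imwrite(f'pics/{n}0.png',camera(n)); ci=camera_info(n); print(n,ci['fx'],-np.array(ci['R']).T@ci['t'])
print(sense())
E
```

```text
pics
top 480.43187714497583 [0.49165128 0.01099433 1.08279057]
scene 448.47240813732 [ 1.27937404 -0.29078987  0.6994838 ]
{'time_s': 0.1, 'qpos': array([-1.41810494e+00,  1.59010147e-01,  1.59809294e+00,  7.22165802e-06,
        1.38618199e+00, -2.10111255e-01]), 'qd': array([ 0.00110614, -0.00085633, -0.00318028,  0.00053257,  0.00035637,
       -0.00073953]), 'joint_efforts': array([-8.53422134e-04, -3.96992040e+01, -3.32338572e+01, -2.92333607e-04,
        4.18204101e-03,  2.10146396e-05]), 'tcp_pos': array([ 0.20395899, -0.53704463,  0.23040849]), 'tool_rot': array([-8.45763149e-04,  9.83591617e-01,  1.80407358e-01,  2.78388495e-05]), 'contact_force': array([ 0.14565734, -0.06729233, -0.29214595]), 'torque': array([-0.0126809 , -0.04676935,  0.00251994]), 'grasp_force': 0.0, 'gripper_width': 0.08536754136404277}
```

View pics/top0.png

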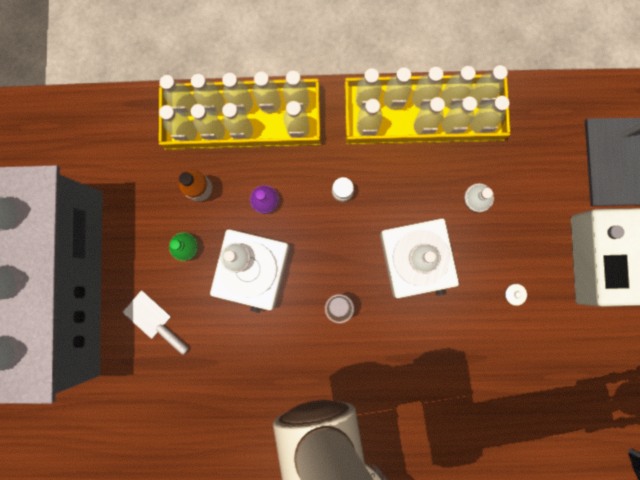

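View pics/scene0.png

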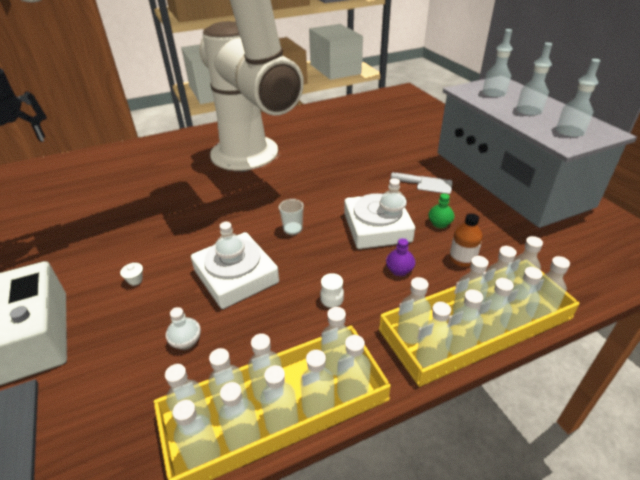

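Flask candidates in the top view:
- Clear flask on the left stirrer (236,257): off-centre, so this is the target.
- Clear flask on the right stirrer (425,258): other_flask.
- Spare flask on the bench (480,197).
- Green (183,246) and purple (264,199) look-alikes, plus the racked bottles.

I'll check the choice in one close crop.

```bash
python3 - <<'E'
from h import *
t=cv2.imread('pics/top0.png');s=cv2.imread('pics/scene0.png')
a=cv2.resize(t[220:320,200:300],(400,400),interpolation=cv2.INTER_CUBIC)
b=cv2.resize(t[210:310,370:470],(400,400),interpolation=cv2.INTER_CUBIC)
cv2.imwrite('pics/crop0.png',np.hstack([a,b]))
ci=camera_info('top')
for n,u,v,z in[('workplate?',250,269,.06),('stopperL',234,251.5,.144),('beaker',339,308,.07),('purple',264,197,.08),('green',183,243,.08),('jar',343,188,.055),('plateR',419,259,.06),('stopR',430,257,.144),('amber',190,183,.12)]: print(n,onz(ci,u,v,z).round(3))
E
```

```text
workplate? [0.521 0.184 0.06 ]
stopperL [0.554 0.201 0.144]
beaker [ 0.435 -0.004  0.07 ]
purple [0.672 0.15  0.08 ]
green [0.578 0.323 0.08 ]
jar [ 0.692 -0.019  0.055]
plateR [ 0.534 -0.176  0.06 ]
stopR [ 0.534 -0.182  0.144]
amber [0.698 0.296 0.12 ]
```

View pics/crop0.png

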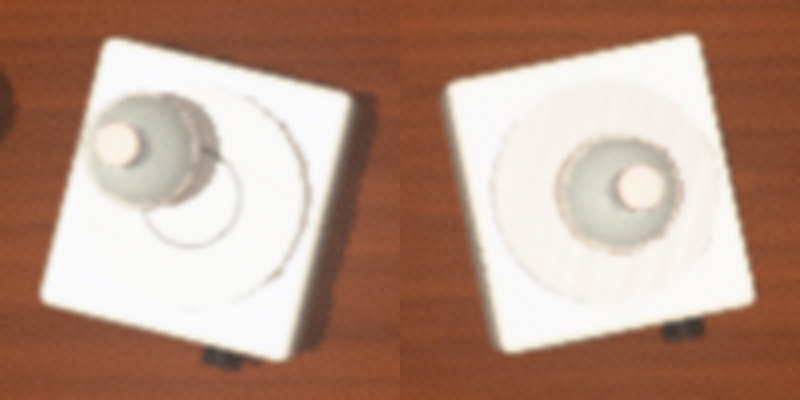

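The crop shows the left flask's stopper at (118,145) in the crop, clearly off the marked circle centred at about (191,197). The right flask is centred. So the left one is the target.

```bash
python3 - <<'E'
from h import *
ci=camera_info('top')
f=lambda x,y:(200+(x+.5)/4-.5,220+(y+.5)/4-.5)
P=onz(ci,*f(191.5,197.5),.06);S=onz(ci,*f(118,145),.144)
print('plate',P,'stopper',S)
sc=camera_info('scene')
print('scene proj plate',proj(sc,P),'stop',proj(sc,S),'foot in top',proj(ci,[S[0],S[1],.06]))
# other side stopper check: other plate
g=lambda x,y:(370+(x-400+.5)/4-.5,210+(y+.5)/4-.5)
print('other',onz(ci,*g(607,193),.06),onz(ci,*g(641,187),.144))
d=P[:2]-S[:2];d/=np.linalg.norm(d);a=np.arctan2(d[1],d[0]);print('d',d,np.degrees(a),np.linalg.norm(P[:2]-S[:2]))
from scipy.spatial.transform import Rotation as R
q=sense()['tool_rot'];Rt=R.from_quat([q[1],q[2],q[3],q[0]]).as_matrix();print(Rt.round(3))
print('tool x az',np.degrees(np.arctan2(Rt[1,0],Rt[0,0])))
s=cv2.imread('pics/scene0.png');cv2.imwrite('pics/crop1.png',cv2.resize(s[170:260,335:435],(800,600*6//5*1)[:1]+(600,),interpolation=cv2.INTER_CUBIC))
E
```

```text
plate [0.52101691 0.18957594 0.06      ] stopper [0.54517668 0.21103988 0.144     ]
scene proj plate [378.24471066 207.01353039] stop [393.93550884 180.19886719] foot in top [237.43202949 257.92581438]
other [ 0.53667959 -0.18110621  0.06      ] [ 0.5355361 -0.1819624  0.144    ]
d [-0.74758456 -0.66416664] -138.38157560775664 0.032317104952324927
[[ 0.935  0.355 -0.   ]
 [ 0.355 -0.935  0.002]
 [ 0.    -0.002 -1.   ]]
tool x az 20.78696679807959
```

View pics/crop1.png

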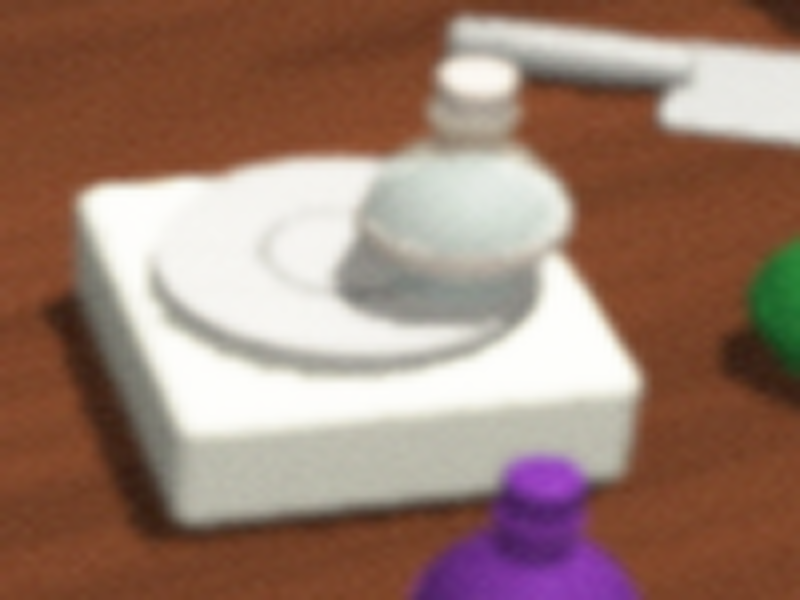

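Calibrated result: plate centre (0.521, 0.190) and flask (0.545, 0.211), so I push about 32 mm along azimuth −138°. I'll cradle the belly from behind with the fingers fixed at 40 mm, tilting the tool so its body clears the stopper.

Request:
send_rows(motion=[[[15,-14,0],[0,0,0],40],[[27,-25,0],[0,0,0],40],[[27,-25,0],[0,0,0],40],[[27,-25,0],[0,0,0],40],[[27,-25,0],[0,0,0],40],[[27,-25,0],[0,0,0],40],[[27,-25,0],[0,0,0],40],[[27,-25,0],[0,0,0],40],[[27,-25,0],[0,0,0],40],[[27,-25,0],[0,0,0],40]])

```text
time_s: 1.1
tcp_pos: [0.3607, -0.221, 0.231]
tool_rot: [-0.0, 0.984, 0.18, -0.0]
contact_force: [0.3, 0.5, 0.6]
gripper_width: 0.0402
grasp_force: 0.0
```

Request:
send_rows(motion=[[[27,-25,0],[0,0,0],40],[[27,-25,0],[0,0,0],40],[[27,-25,0],[0,0,0],40],[[27,-25,0],[0,0,0],40],[[27,-25,0],[0,0,0],40],[[27,-25,0],[0,0,0],40],[[27,-25,0],[0,0,0],40],[[27,-25,0],[0,0,0],40],[[27,-25,0],[0,0,0],40],[[27,-25,0],[0,0,0],40]])

```text
time_s: 2.1
tcp_pos: [0.5243, 0.1086, 0.2308]
tool_rot: [-0.0, 0.984, 0.181, -0.0]
contact_force: [0.4, -1.0, 1.0]
gripper_width: 0.0402
grasp_force: 0.0
```

Request:
send_rows(motion=[[[27,-25,0],[0,0,0],40],[[27,-25,0],[0,0,0],40],[[27,-25,0],[0,0,0],40],[[20,-20,0],[0,0,0],40],[[0,0,0],[0,0,-0.121],40],[[0,0,0],[0,0,-0.121],40],[[0,0,0],[0,0,-0.121],40],[[0,0,0],[0,-0.125,0],40],[[0,0,0],[0,-0.125,0],40],[[0,0,0],[0,0,0],40]])

```text
time_s: 3.1
tcp_pos: [0.5848, 0.2326, 0.2272]
tool_rot: [0.044, 0.927, 0.353, -0.12]
contact_force: [-0.6, -0.6, -1.7]
gripper_width: 0.0399
grasp_force: 0.0
```

```bash
cat >> h.py <<'E'
from scipy.spatial.transform import Rotation as Ro
PL=np.array([.521,.190]); 
def st(target=None):
    s=sense();q=s['tool_rot'];Rt=Ro.from_quat([q[1],q[2],q[3],q[0]]).as_matrix()
    print('t',s['time_s'],'tcp',s['tcp_pos'].round(4),'w',s['gripper_width'],'F',s['contact_force'].round(2),'\n z',Rt[:,2].round(3),'xaz',np.degrees(np.arctan2(Rt[1,0],Rt[0,0])).round(2))
    if target is not None: print('tool shift mm',(Rt.T@(np.array(target)-s['tcp_pos'])*1000).round(1))
    return s,Rt
E
python3 -c "
from h import *
st([.545+.0505,.211+.045,.15])
print(sense()['qpos'].round(2))
cv2.imwrite('pics/w0.png',camera('wrist'))"
```

```text
t 3.1 tcp [0.5848 0.2326 0.2272] w 0.03993320773862551 F [-0.59 -0.62 -1.68] 
 z [-0.191 -0.166 -0.967] xaz 41.71
tool shift mm [ 42.4 -10.1  68.8]
[ 0.24  0.5   1.2  -0.12  1.67  1.09]
```

View pics/w0.png

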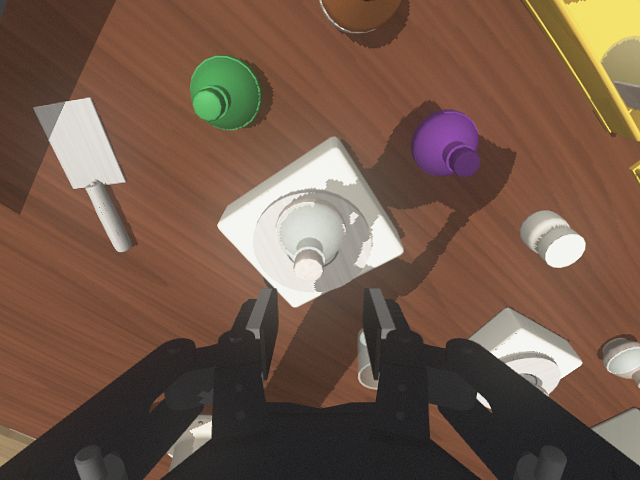

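Request:
send_rows(motion=[[[21,-5,0],[0,0,0],40],[[21,-5,0],[0,0,0],40],[[0,0,23],[0,0,0],40],[[0,0,23],[0,0,0],40],[[0,0,22],[0,0,0],40],[[0,0,0],[0,0,0],40],[[0,0,0],[0,0,0],40]])

```text
time_s: 3.85
tcp_pos: [0.596, 0.2547, 0.1562]
tool_rot: [0.044, 0.928, 0.352, -0.116]
contact_force: [-0.6, 0.4, -0.8]
gripper_width: 0.0401
grasp_force: 0.0
```

```bash
python3 -c "
from h import *
st([.545+.0505,.211+.045,.074])
cv2.imwrite('pics/w1.png',camera('wrist'))"
```

```text
t 3.85 tcp [0.596  0.2547 0.1562] w 0.04009297519103004 F [-0.58  0.36 -0.79] 
 z [-0.184 -0.163 -0.969] xaz 41.56
tool shift mm [20.7 -1.3 79.6]
```

View pics/w1.png

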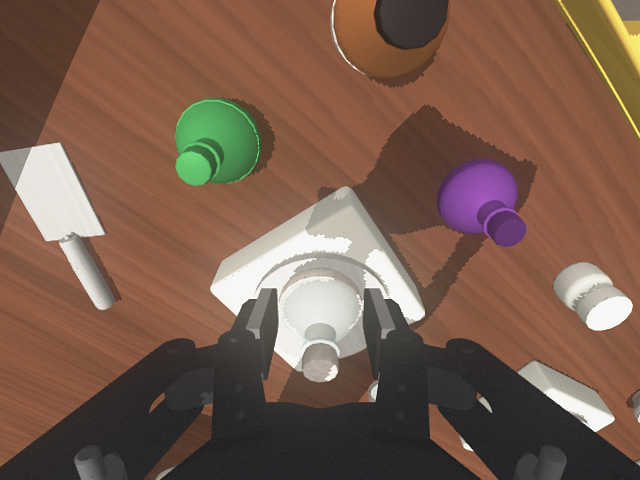

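Request:
send_rows(motion=[[[10,0,0],[0,0,0],40],[[10.5,-1,0],[0,0,0],40],[[0,0,10],[0,0,0],40],[[0,0,10],[0,0,0],40],[[0,0,10],[0,0,0],40],[[0,0,0],[0,0,0],40]])

```text
time_s: 4.5
tcp_pos: [0.6029, 0.2631, 0.1186]
tool_rot: [0.044, 0.927, 0.352, -0.119]
contact_force: [-0.5, -0.1, -1.1]
gripper_width: 0.0401
grasp_force: 0.0
```

```bash
python3 -c "
from h import *
s,Rt=st([.545+.0505,.211+.045,.074])
T=np.array(camera_info('wrist')['tool_from_camera']);print('cam in tool',T[:3,3],'world',s['tcp_pos']+Rt@T[:3,3])"
```

```text
t 4.5 tcp [0.6029 0.2631 0.1186] w 0.040085820713727946 F [-0.47 -0.13 -1.15] 
 z [-0.189 -0.165 -0.968] xaz 41.59
tool shift mm [ 1.2  0.5 45.8]
cam in tool [ 0.07526702 -0.00119702 -0.14278888] world [0.68364489 0.33596058 0.23793276]
```

Request:
send_rows(motion=[[[0,0,10],[0,0,0],40],[[0,0,10],[0,0,0],40],[[0,0,10],[0,0,0],40],[[0,0,8],[0,0,0],40],[[0,0,6],[0,0,0],40],[[0,0,0],[0,0,0],40],[[0,0,0],[0,0,0],40]])

```text
time_s: 5.2
tcp_pos: [0.5967, 0.2568, 0.0784]
tool_rot: [0.044, 0.928, 0.352, -0.116]
contact_force: [0.2, -0.8, -0.0]
gripper_width: 0.0399
grasp_force: 0.0
```

```bash
python3 -c "
from h import *
d=np.array([-.7476,-.6642])
F=np.array([.545,.211])
c=F-d*.042
s,Rt=st([*c,.074])
print('dist to flask',(F-s['tcp_pos'][:2])@d*1000, 'lat',np.cross(d,F-s['tcp_pos'][:2])*1000)
cv2.imwrite('pics/t1.png',np.hstack([cv2.resize(camera('top')[200:320,180:300],(400,400)),cv2.resize(camera('scene')[150:270,330:450],(400,400))]))"
```

```text
t 5.2 tcp [0.5967 0.2568 0.0784] w 0.03991442254138142 F [ 0.18 -0.78 -0.02] 
 z [-0.185 -0.164 -0.969] xaz 41.58
tool shift mm [-25.1  -0.1  10.9]
dist to flask 69.05672407358598 lat -0.09598137034653315<string>:7: DeprecationWarning: Arrays of 2-dimensional vectors are deprecated. Use arrays of 3-dimensional vectors instead. (deprecated in NumPy 2.0)
```

View pics/t1.png

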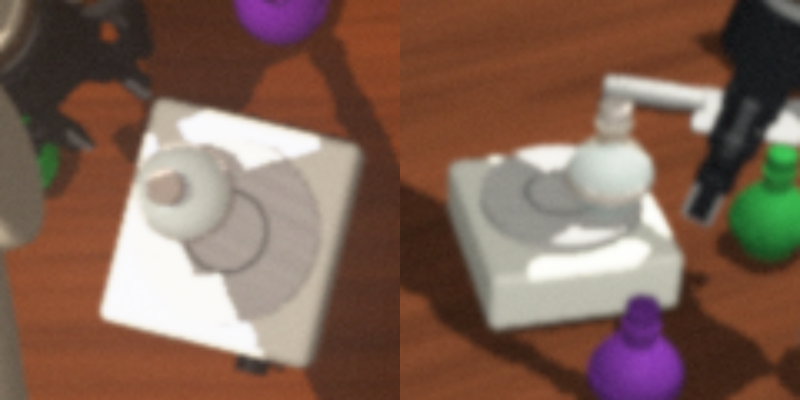

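Request:
send_rows(motion=[[[-4,0,2],[0,0,0],40],[[-4,0,2],[0,0,0],40],[[-4,0,2],[0,0,0],40],[[-4,0,1.5],[0,0,0],40],[[-3,0,1.5],[0,0,0],40],[[-3,0,1],[0,0,0],40],[[-2,0,0.5],[0,0,0],40],[[-1,0,0.25],[0,0,0],40],[[0,0,0],[0,0,0],40]])

```text
time_s: 6.2
tcp_pos: [0.5765, 0.2388, 0.0741]
tool_rot: [0.044, 0.928, 0.352, -0.116]
contact_force: [0.4, 1.2, -0.7]
gripper_width: 0.0403
grasp_force: 0.0
```

Request:
send_rows(motion=[[[-1.5,0,0.4],[0,0,0],40],[[-1.5,0,0.4],[0,0,0],40],[[-1.5,0,0.4],[0,0,0],40],[[-1.5,0,0.4],[0,0,0],40],[[-1.5,0,0.4],[0,0,0],40],[[-1.5,0,0.4],[0,0,0],40],[[-1.5,0,0.4],[0,0,0],40],[[-1.5,0,0.4],[0,0,0],40],[[-1.5,0,0.4],[0,0,0],40],[[0,0,0],[0,0,0],40]])

```text
time_s: 7.2
tcp_pos: [0.5659, 0.2296, 0.0739]
tool_rot: [0.044, 0.928, 0.352, -0.117]
contact_force: [-0.6, 0.2, 0.7]
gripper_width: 0.0401
grasp_force: 0.2
```

```bash
python3 -W ignore -c "
from h import *
d=np.array([-.7476,-.6642])
F=np.array([.545,.211])
s,Rt=st()
print('dist to flask0',(F-s['tcp_pos'][:2])@d*1000, 'lat',np.cross(d,F-s['tcp_pos'][:2])*1000)
cv2.imwrite('pics/t2.png',np.hstack([cv2.resize(camera('top')[220:320,200:300],(400,400),interpolation=2),cv2.resize(camera('scene')[160:260,330:430],(400,400),interpolation=2)]))"
```

```text
t 7.2 tcp [0.5659 0.2296 0.0739] w 0.04009866315470376 F [-0.57  0.25  0.74] 
 z [-0.185 -0.164 -0.969] xaz 41.58
dist to flask0 27.921649791358448 lat 0.008472921126378985
```

View pics/t2.png

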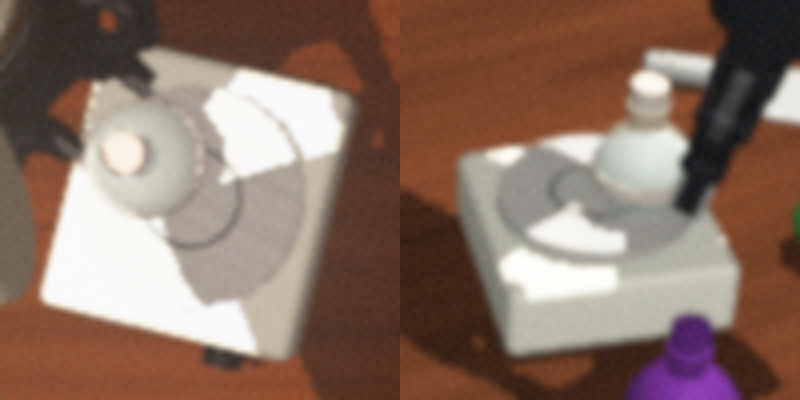

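The flask is sliding upright in the cradle: its stopper moved from (118,145) to about (124,152), some 4.5 mm. I'll keep pushing.

Request:
send_rows(motion=[[[-1.2,0,0.3],[0,0,0],40],[[-1.2,0,0.3],[0,0,0],40],[[-1.2,0,0.3],[0,0,0],40],[[-1.2,0,0.3],[0,0,0],40],[[-1.2,0,0.3],[0,0,0],40],[[-1.2,0,0.3],[0,0,0],40],[[-1.2,0,0.3],[0,0,0],40],[[-1.2,0,0.3],[0,0,0],40],[[-1.2,0,0.3],[0,0,0],40],[[-1.2,0,0.3],[0,0,0],40]])

```text
time_s: 8.3
tcp_pos: [0.5567, 0.2214, 0.0739]
tool_rot: [0.044, 0.928, 0.352, -0.117]
contact_force: [0.9, 0.3, 0.3]
gripper_width: 0.0399
grasp_force: 0.4
```

Request:
send_rows(motion=[[[-1.2,0,0.3],[0,0,0],40],[[-1.2,0,0.3],[0,0,0],40],[[-1.2,0,0.3],[0,0,0],40],[[-1.2,0,0.3],[0,0,0],40],[[-1.2,0,0.3],[0,0,0],40],[[-1.2,0,0.3],[0,0,0],40],[[-1.2,0,0.3],[0,0,0],40],[[-1.2,0,0.3],[0,0,0],40],[[-1,0,0.25],[0,0,0],40],[[0,0,0],[0,0,0],40]])

```text
time_s: 9.3
tcp_pos: [0.5484, 0.2141, 0.074]
tool_rot: [0.044, 0.928, 0.352, -0.117]
contact_force: [-0.9, 0.4, -1.2]
gripper_width: 0.0398
grasp_force: 0.2
```

```bash
python3 -W ignore -c "
from h import *
d=np.array([-.7476,-.6642])
s,Rt=st()
print('TCP to plate',(PL-s['tcp_pos'][:2])@d*1000)
cv2.imwrite('pics/t3.png',np.hstack([cv2.resize(camera('top')[220:320,200:300],(400,400),interpolation=2),cv2.resize(camera('scene')[160:260,330:430],(400,400),interpolation=2)]))"
```

```text
t 9.3 tcp [0.5484 0.2141 0.074 ] w 0.039787621647542314 F [-0.9   0.4  -1.19] 
 z [-0.185 -0.164 -0.969] xaz 41.58
TCP to plate 36.50059821211752
```

View pics/t3.png

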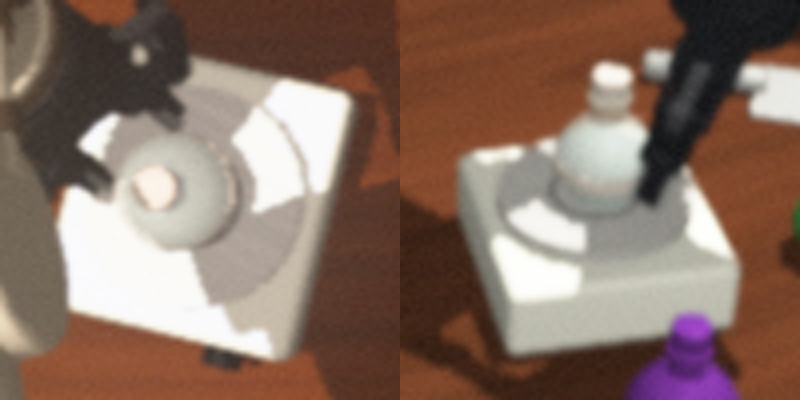

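```bash
python3 -W ignore -c "
from h import *
ci=camera_info('top');sc=camera_info('scene')
S=onz(ci,200+155.5/4-.5,220+187.5/4-.5,.144);print('top',S)
print('scene',onz(sc,330+212.5/4-.5,160+75.5/4-.5,.144))
G=[.521,.190,.144]
for c,u,v in((ci,200,220),(sc,330,160)): p=proj(c,G); print('centred stopper crop px',(p-[u,v]+.5)*4-.5)
d=np.array([-.7476,-.6642]);e=PL-S[:2];print('remaining along',e@d*1000,'lat',np.cross(d,e)*1000)
"
```

```text
top [0.52413084 0.19288106 0.144     ]
scene [0.52699751 0.19193137 0.144     ]
centred stopper crop px [160.88447695 193.25687036]
centred stopper crop px [203.80914837  70.81729128]
remaining along 4.254217392878828 lat 0.07438041794657511
```

Request:
send_rows(motion=[[[-1,0,0.25],[0,0,0],40],[[-1,0,0.25],[0,0,0],40],[[-1,0,0.25],[0,0,0],40],[[-1,0,0.25],[0,0,0],40],[[0,0,0],[0,0,0],40],[[0,0,0],[0,0,0],40],[[1,0,-0.25],[0,0,0],40],[[3,0,-0.75],[0,0,0],40],[[6,0,-1.5],[0,0,0],40],[[10,0,-2.5],[0,0,0],40]])

```text
time_s: 10.4
tcp_pos: [0.5611, 0.2253, 0.0739]
tool_rot: [0.044, 0.928, 0.352, -0.117]
contact_force: [1.5, -0.0, 0.2]
gripper_width: 0.0402
grasp_force: 0.0
```

Request:
send_rows(motion=[[[15,0,-4],[0,0,0],40],[[15,0,-4],[0,0,0],40],[[10,0,-5],[0,0,0],40],[[0,0,-20],[0,0,0],40],[[0,0,-30],[0,0,0],40],[[0,0,-30],[0,0,0],40],[[0,0,-30],[0,0,0],40],[[0,0,0],[0,0,0],40]])

```text
time_s: 11.2
tcp_pos: [0.6159, 0.2725, 0.1888]
tool_rot: [0.045, 0.928, 0.352, -0.112]
contact_force: [0.7, 0.0, 0.9]
gripper_width: 0.04
grasp_force: 0.0
```

```bash
python3 -W ignore -c "
from h import *
st()
cv2.imwrite('pics/t4.png',np.hstack([cv2.resize(camera('top')[220:320,200:300],(400,400),interpolation=2),cv2.resize(camera('scene')[160:260,330:430],(400,400),interpolation=2)]))"
```

```text
t 11.2 tcp [0.6159 0.2725 0.1888] w 0.03999177489550825 F [0.67 0.   0.94] 
 z [-0.176 -0.162 -0.971] xaz 41.56
```

View pics/t4.png

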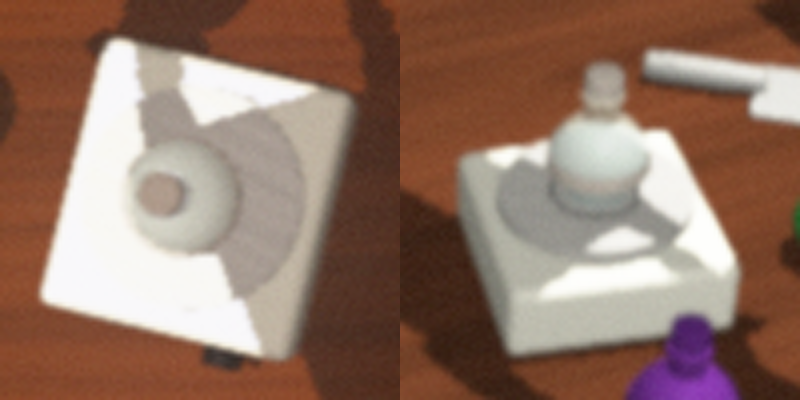

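```bash
python3 -c "
from station import arm
print(arm.sign_off())"
```

```text
the job is handed in; nothing more can be done
None
```

I pushed the flask upright into the marked circle and handed the job in; the last top view puts its foot within about 1 mm of the plate centre, standing free, though the sign-off returned no verdict.

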